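# Clear the hinge jig and hold the block against its sprung stop

### The arm

A 6-joint arm with a two-finger parallel gripper is mounted at the origin on the work surface. World frame = base frame: x ahead of the robot, y to its left, z up, the work surface at z = 0. Lengths are in m, angles in rad, forces in N, time in s.
With the tool pointing down it reaches from about 0.375 to 0.825 m from the base axis. Payload 5.5 kg.
Tool frame: the origin (TCP) lies between the finger pads; the fingertips stand 14 mm ahead of it and the grasp point (between the pads) lies 5 mm behind it; x points along the fingers, z is the direction in which the jaws open and shut, and the axes are right-handed (so a half turn about x gives the same grasp; the last joint's range is limited). The gripper opens to 85 mm and grips with 20 to 120 N. Pads are 22 mm wide; open, the fingers measure 114 mm over their backs; the gripper's body (76 mm by 85 mm) begins 54 mm behind the grasp point. The pads swing forward as they close: fully open they stand 13 mm farther back than shut.
Start: joints at [0, 0.314, -0.047, 1.21, 0, 1.571], TCP at [0.6, -0, 0.245] pointing down, gripper open.
Joint ranges: [-2.67, 2.67], [-0.69, 1.73], [-1.03, 1.25], [-2.08, 2.16], [-1.42, 1.45], [-3.14, 3.14]. Speed limits (rad/s): [2.39, 2.39, 3.01, 3.14, 3.14, 3.14].

### API

Orientations are given as a 3x3 rotation matrix whose columns are the frame's x, y, z axes.
In Python, from rig import state, get_image, camera_info, finish_job gives the robot as it stands. The module is installed in compiled form; this text tells all that it offers.
- The arm moves only by the tool servo_tool, never from a script. Its argument "plan" is a list that holds one entry, the list of rows, each a list of 7 numbers: the turn, a rotation vector about the tool's x, y, z in degrees, then the shift along the tool's x, y, z in mm, then the closure in counts, from 0 (fully open) to 255 (shut). A call has 1 to 12 rows; each row shifts and turns the commanded pose from where the row before left it, along the tool's axes as they then stand; what a row does not reach is not made up. A row lasts 1/10 s, in which the tool goes at most 50 mm and 8.59 degrees, less where a joint would pass 70% of its speed; a pose out of reach is approached as far as the arm can. A call with a gripper value outside its range is refused whole. The fingers move at their own pace and stop on an object; "force" is the grip in N (left out, the last holds). Time passes only in rows, so rows that do not move let the fingers close. It gives the time, the measured TCP pose, the force and the opening at its end, in the units of the state.
- state(): the state, without advancing time (a new reading comes with each control period).
- get_image(name): name is "scene" or "side" or "wrist"; returns (picture, depth): 420x560x3 uint8, blue, green, red; 420x560 float32, m along the optical axis (not along the pixel's ray), 0 where there is no reading.
- camera_info(name): a dict with "K" (3x3 intrinsics, pixels), "rvec" (rotation vector, rad) and "tvec" (3), from world to camera coordinates, as OpenCV has them; the wrist camera has in their place "mount" (4x4, takes a point from camera to tool coordinates, whose origin is the TCP and whose axes are the tool frame's). Camera axes: x right, y down, z forward; pixel columns grow to the right and rows downward; lengths in m; the calibration is good to about 2 mm. A picture is of the moment at which its call begins: read the wrist's pose just before it. camera_info takes no time and is no camera call.
- finish_job(): hands the job in, once; it reports no verdict.
The state is a dict: "clock": time; "qpos": joint angles; "dq": joint speeds; "joint_efforts": joint torques, N m; "tcp_pos": TCP position; "ee_rot": TCP orientation; "force": force on the tool from outside, world axes, zero at the start; "moment": the same for the moment, N m; "gripper_width": finger opening in m.
Only numpy, scipy, OpenCV 4.12 (cv2) and the standard library are available. Lean on these libraries where they do the work, as an engineer would, in place of code of your own. Each camera call takes 0.05 s, during which the arm holds its last target.

### The job

Take the wooden scraper block by its handle and use it, not the fingers, to wipe the three loose chips off the jig's bed onto the table. Then, still holding the scraper, push the hinge block along the bed with it, squeezing the sprung brass plunger in until the hinge block sits square on the steel stops, without ramming it, and finish while holding it pressed there with the scraper. Leave the other things on the bench where they are.

Things in the scene. Friction and masses are not known exactly. Their poses are not given: they have to be found in the camera images.
- jig: Fixed dark metal bed, 330 x 200 mm, top face 24 mm above the table. Origin on the table, its x axis is the pressing direction (roughly away from the robot), z up; the bed spans x -190 to +140 mm and y -100 to +100 mm from the origin. At its far end a grey housing (x 93 to 127 mm, y -50 to 50 mm, top 60 mm above the table) carries two steel stops and the brass plunger. No rim on the sides or near end.
- stop_left: Steel stop, 14 mm wide, 26 mm high, fixed; origin at the lower middle of its stopping face, which looks along jig -x and lies at jig x = 85 mm, y = +34 mm, z = 26 mm.
- stop_right: The same stop at jig y = -34 mm.
- plunger_tip (a point): Rounded tip of the brass plunger, 14 mm in diameter, on the jig's centre line (y = 0), 18 mm above the bed; free, it stands 15 mm before the stop faces, at jig x = 70 mm.
- plunger (a joint): How far the plunger is pressed in along jig +x, m: 0 free, 0.015 when its tip is level with the stop faces (end of its own travel 0.020). Its spring pushes back with about 2.5 N at 0 and 5.5 N at 0.015.
- hinge_block: Loose grey acrylic hinge block with a flat brass hinge on top, 50 mm along its x, 120 mm along its y, 30 mm high (37 mm with the hinge), about 0.2 kg, slippery; origin at the centre of its underside. It starts with its x axis roughly along jig x, centre within 12 mm of the centre line and 65 to 75 mm before the jig's origin. Seated on the stops, its centre is at jig x = 60 mm.
- scraper: Loose wooden scraper block, 70 mm along its x by 30 mm along its y, 22 mm high, with a square upright handle 26 x 26 mm on its middle that reaches up to 82 mm. Origin at the centre of its underside; about 0.12 kg. It starts standing on the table to the left or right of the jig. Its long side wipes, its 30 mm end can push.
- chip1_mid (a point): Middle of a loose grey acrylic chip, 22 x 18 x 10 mm, about 12 g, flat on the bed between the hinge block and the plunger.
- chip2_mid (a point): Middle of a second chip, 24 x 14 x 10 mm, same place.
- chip3_mid (a point): Middle of a third chip, 18 x 18 x 10 mm, same place. All three start at jig x 0 to 36 mm and within 52 mm of the centre line.
- jar: Bystander: a white jar with a steel cap, 48 mm across, 65 mm high. Leave it.
- spare_hinge: Bystander: a small brass hinge, 20 x 44 x 12 mm, lying on the bed beside the plunger housing. Leave it.
- bottle: Bystander: a white bottle, 56 mm across, 150 mm high. Leave it.
- driver: Bystander: a screwdriver with a black handle, lying (origin under its middle). Leave it.
- tape: Bystander: a paper-coloured ring, 90 mm across, 24 mm high. Leave it.
- screw_cup: Bystander: a steel cup, 70 mm across, 50 mm high. Leave it.
- chip1: The same chip 1 as a body; origin at the centre of its underside.
- chip2: The same chip 2 as a body; origin at the centre of its underside.
- chip3: The same chip 3 as a body; origin at the centre of its underside.
Things that resemble listed ones, but are neither listed nor needed, are in the scene too. Leave any red look-alike of the scraper alone.

How it is judged:
By the outcome, as a careful person would: the job done as asked, in the order asked, and still so for the second after the job is handed in, while the arm keeps its last pose, push and grip.
It also fails if it takes over 58 s, if anything falls off the work surface, if the arm or the gripper's body presses on something with over 40 N, if the wrist force passes 120 N, or if a joint passes its speed limit or range.

## Working session

There is one attempt and no reset: what is moved stays moved. The work goes in short steps, Python scripts to look and compute and a tool call to move; the robot and the scene stay as the last step left them, time stands still between calls to the robot, and variables do not carry over. Pictures are saved under pics/ and viewed, and the job is handed in when it is done.

Besides the shell and the picture viewer there is one more tool, called after ">>>" by a JSON object that holds its "op" and its "data". servo_tool: Moves the arm, as the interface text tells. Its arguments: {"type":"object","properties":{"plan":{"type":"array"},"force":{"type":"number"}},"required":["plan"]}

```bash
mkdir -p pics; ls; cat > h.py <<'E'
import numpy as np, cv2
from rig import state,get_image,camera_info,finish_job
E
python3 - <<'E'
from h import *
np.set_printoptions(precision=4,suppress=True)
s=state();print(s)
for n in ["scene","side","wrist"]:
    p,d=get_image(n);cv2.imwrite(f"pics/{n}0.png",p);np.save(f"{n}0.npy",d)
    print(n,camera_info(n))
print(state()['clock'])
E
```

```text
pics
{'clock': 0.0, 'qpos': array([-0.    ,  0.3142, -0.0481,  1.2102, -0.    ,  1.5708]), 'dq': array([ 0.0007,  0.0005,  0.0002,  0.0002,  0.0004, -0.0001]), 'joint_efforts': array([  0.0017, -53.9594,  33.9749,   0.0195,   0.0001,   0.0001]), 'tcp_pos': array([ 0.5994, -0.    ,  0.2444]), 'ee_rot': array([[-0.0017, -0.    ,  1.    ],
       [-0.    ,  1.    ,  0.    ],
       [-1.    , -0.    , -0.0017]]), 'force': array([ 0.7457, -0.0598, -0.774 ]), 'moment': array([ 0.0527, -0.0273, -0.0229]), 'gripper_width': 0.0853234207411967}
scene {'K': array([[476.4068,   0.    , 274.6072],
       [  0.    , 476.4068, 209.0816],
       [  0.    ,   0.    ,   1.    ]]), 'rvec': array([ 0.9922,  2.608 , -0.8411]), 'tvec': array([ 0.4168, -0.2714,  1.3841])}
side {'K': array([[430.9341,   0.    , 284.4607],
       [  0.    , 430.9341, 209.1208],
       [  0.    ,   0.    ,   1.    ]]), 'rvec': array([ 0.6198, -2.5773,  1.2219]), 'tvec': array([0.4902, 0.1786, 0.7641])}
wrist {'K': array([[352.7196,   0.    , 281.9227],
       [  0.    , 352.7196, 208.1969],
       [  0.    ,   0.    ,   1.    ]]), 'mount': array([[ 0.0011, -0.3137,  0.9495, -0.128 ],
       [ 0.0019, -0.9495, -0.3137,  0.0796],
       [ 1.    ,  0.0022, -0.0004, -0.0007],
       [ 0.    ,  0.    ,  0.    ,  1.    ]])}
0.15
```

View pics/scene0.png

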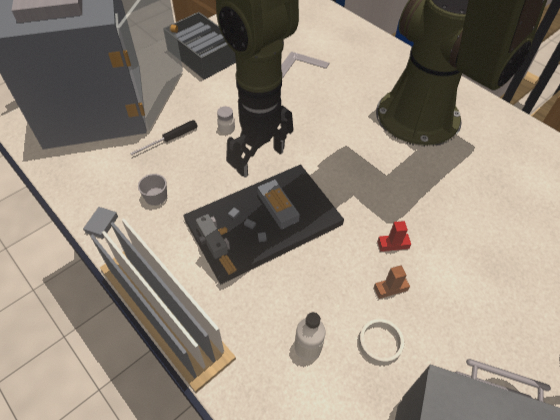

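View pics/side0.png

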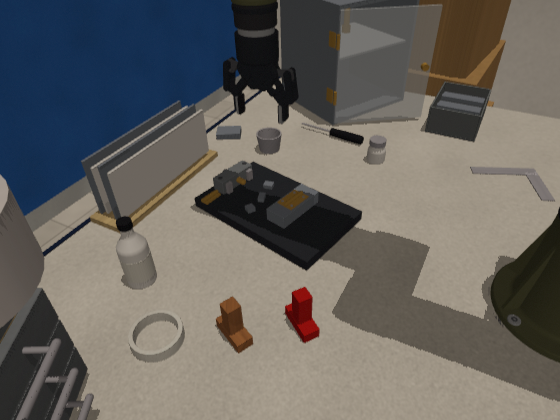

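View pics/wrist0.png

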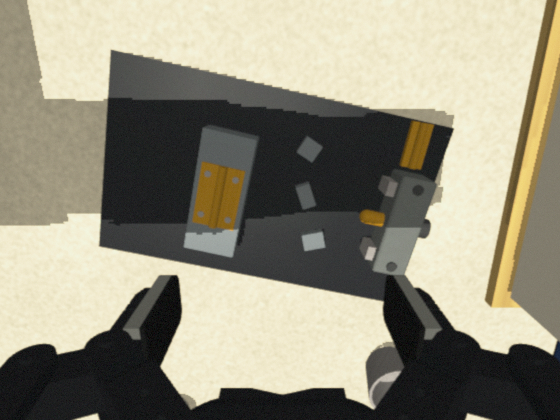

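```bash
cat > h.py <<'E'
import numpy as np, cv2
from rig import state,get_image,camera_info,finish_job
np.set_printoptions(precision=4,suppress=True)
def cam(name,st=None):
    c=camera_info(name);K=c['K']
    if name=='wrist':
        M=c['mount'];R=st['ee_rot']@M[:3,:3];o=st['tcp_pos']+st['ee_rot']@M[:3,3]
    else:
        r=cv2.Rodrigues(c['rvec'])[0];R=r.T;o=-r.T@c['tvec']
    return K,R,o
def ray(c,uv):
    K,R,o=c;return o,R@np.linalg.inv(K)@np.array([uv[0],uv[1],1.])
def onplane(c,uv,z):
    o,d=ray(c,uv);return o+d*(z-o[2])/d[2]
def tri(c1,u1,c2,u2):
    o1,d1=ray(c1,u1);o2,d2=ray(c2,u2)
    A=np.stack([d1,-d2],1);t=np.linalg.lstsq(A,o2-o1,rcond=None)[0]
    a=o1+t[0]*d1;b=o2+t[1]*d2;return (a+b)/2,np.linalg.norm(a-b)
def proj(c,p):
    K,R,o=c;q=K@(R.T@(np.array(p)-o));return q[:2]/q[2]
E
python3 - <<'E'
from h import *
a=cv2.imread('pics/scene0.png');b=cv2.imread('pics/side0.png')
A=cv2.resize(a[205:315,350:460],None,fx=5,fy=5,interpolation=cv2.INTER_CUBIC)
cv2.imwrite('pics/scene_scr.png',A)
B=cv2.resize(b[280:360,200:340],None,fx=5.5,fy=5.5,interpolation=cv2.INTER_CUBIC)
cv2.imwrite('pics/side_scr.png',B)
for n,im in(('scene',a),('side',b)):
    h=cv2.cvtColor(im,cv2.COLOR_BGR2HSV)
    m=cv2.inRange(h,(4,110,40),(14,220,200))
    k,l,s,c=cv2.connectedComponentsWithStats(m)
    print(n,[(s[i].tolist(),c[i]) for i in range(1,k) if s[i][4]>60])
E
```

```text
scene [([391, 266, 15, 18, 138], array([397.8478, 272.442 ])), ([395, 278, 15, 15, 77], array([403.1299, 285.4805])), ([376, 281, 15, 14, 126], array([382.4841, 287.5873]))]
side [([216, 297, 37, 56, 1122], array([233.3075, 324.8128]))]
```

View pics/scene_scr.png

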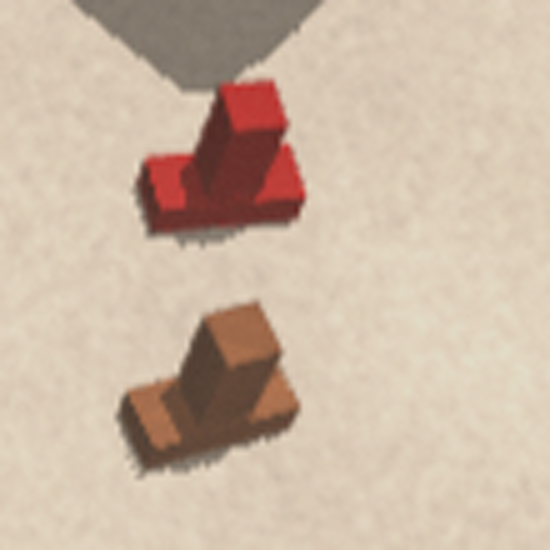

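View pics/side_scr.png

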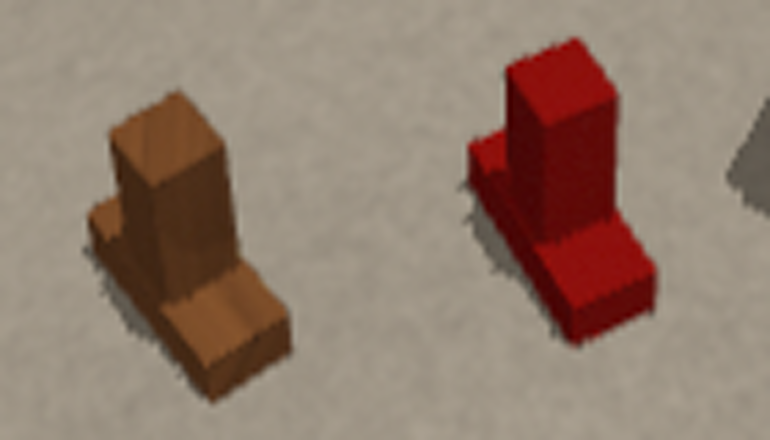

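Candidates: the red one at scene (396,238) / side (302,313), and the brown wood-grained one at scene (395,282) / side (234,325). The brown one is the wooden scraper. The red one is the look-alike and stays put.

```bash
python3 - <<'E'
from h import *
from itertools import permutations
cs,cd=cam('scene'),cam('side')
st=state();cw=cam('wrist',st)
S=np.array([(205,318),(260,302),(281,350),(222,366)])/5.+[350,205]
D=np.array([(110,132),(178,91),(224,143),(155,187)])/5.5+[200,280]
S+=-.4;D+=-.4
print('cen tri',tri(cs,S.mean(0),cd,D.mean(0)))
ps=[onplane(cs,u,.082) for u in S];pd=[onplane(cd,u,.082) for u in D]
print('scene\n',np.array(ps),'\nside\n',np.array(pd))
# base top corners side crop far-end
B=np.array([(213,363),(290,317),(240,262)])/5.5+[200,280]-.4
print('base top side',np.array([onplane(cd,u,.022) for u in B]))
B=np.array([(150,447),(120,402),(298,402)])/5.+[350,205]-.4
print('base top scene',np.array([onplane(cs,u,.022) for u in B]))
B=np.array([(262,40)])
# bed corners, wrist, plane .024
W=[(111,51),(452,128),(387,301),(100,246)]
print('bed wrist\n',np.array([onplane(cw,u,.024) for u in W]))
a=cv2.imread('pics/wrist0.png')
cv2.imwrite('pics/w_bed.png',cv2.resize(a[30:320,80:480],None,fx=2,fy=2,interpolation=cv2.INTER_CUBIC))
E
```

```text
cen tri (array([0.4895, 0.3064, 0.0815]), np.float64(0.0008354178529750031))
scene
 [[0.4957 0.2917 0.082 ]
 [0.4725 0.3021 0.082 ]
 [0.4837 0.3224 0.082 ]
 [0.5078 0.311  0.082 ]] 
side
 [[0.5051 0.3118 0.082 ]
 [0.4958 0.2901 0.082 ]
 [0.4734 0.3002 0.082 ]
 [0.4826 0.3222 0.082 ]]
base top side [[0.4633 0.3319 0.022 ]
 [0.4512 0.3082 0.022 ]
 [0.4748 0.2983 0.022 ]]
base top scene [[0.5274 0.3036 0.022 ]
 [0.5209 0.2808 0.022 ]
 [0.4627 0.3324 0.022 ]]
bed wrist
 [[ 0.4429  0.1144  0.024 ]
 [ 0.7628  0.0465  0.024 ]
 [ 0.7183 -0.1466  0.024 ]
 [ 0.4019 -0.0792  0.024 ]]
```

View pics/w_bed.png

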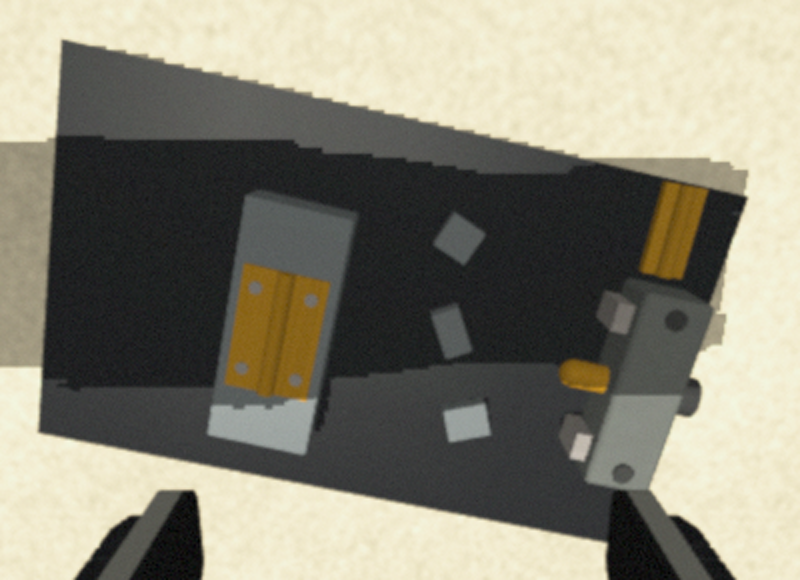

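```bash
cat >> h.py <<'E'
YAW=np.radians(-12.0)
JO=np.array([0.6068,-0.0215])
def tojig(p,JO=JO,y=YAW):
    c,s=np.cos(y),np.sin(y);d=np.array(p)[:2]-JO
    return np.array([c*d[0]+s*d[1],-s*d[0]+c*d[1]])
def tow(p,JO=JO,y=YAW):
    c,s=np.cos(y),np.sin(y);return JO+np.array([c*p[0]-s*p[1],s*p[0]+c*p[1]])
E
python3 - <<'E'
from h import *
st=state();cw=cam('wrist',st)
f=lambda u:(np.array(u)/2.+[80,30]-.25)
for n,u,z in [('c3',(460,239),.034),('c2',(451,331),.034),('c1',(467,422),.034),
  ('tipP',(561,371),.042),('blk nl',(246,193),.054),('fl',(358,215),.054),('fr',(306,455),.054),('nr',(207,434),.054),
  ('housing nl',(645,288),.06),('fl',(714,306),.06),('fr',(648,490),.06),('nr',(586,481),.06),
  ('farleft bed',(746,198),.024),('nearleft',(62,40),.024),('nearright',(39,432),.024)]:
    p=onplane(cw,f(u),z);print(n,p,tojig(p)*1000)
# cross-views
for n in('scene','side'):
    c=cam(n);im=cv2.imread(f'pics/{n}0.png')
    for q in [(-190,-100),(-190,100),(140,100),(140,-100)]:
        w=tow(np.array(q)/1000);u=proj(c,[*w,.024]);cv2.circle(im,tuple(int(round(x*8)) for x in u),16,(0,0,255),-1,cv2.LINE_AA,3)
    o=(170,150) if n=='scene' else (180,140)
    cv2.imwrite(f'pics/{n}_bed.png',cv2.resize(im[o[1]:o[1]+140,o[0]:o[0]+190],None,fx=4,fy=4,interpolation=cv2.INTER_CUBIC))
E
```

```text
c3 [0.625  0.0272 0.034 ] [ 7.6471 51.4569]
c2 [ 0.6217 -0.0186  0.034 ] [13.9834  5.9135]
c1 [ 0.6312 -0.068   0.034 ] [ 33.4944 -40.3835]
tipP [ 0.6763 -0.0368  0.042 ] [71.1295 -0.5538]
blk nl [0.5283 0.0504 0.054 ] [-91.7076  54.0234]
fl [0.5777 0.0409 0.054 ] [-41.4769  54.9936]
fr [ 0.5495 -0.0774  0.054 ] [-44.421  -66.5569]
nr [ 0.5011 -0.0661  0.054 ] [-94.1454 -65.5737]
housing nl [0.7071 0.0094 0.06  ] [91.7313 51.0459]
fl [0.7394 0.0011 0.06  ] [125.0546  49.66  ]
fr [ 0.7198 -0.0931  0.06  ] [125.4056 -46.5485]
nr [ 0.6886 -0.0882  0.06  ] [ 93.8412 -48.2429]
farleft bed [0.7636 0.0458 0.024 ] [139.3658  98.4403]
nearleft [0.4428 0.1154 0.024 ] [-188.876    99.8025]
nearright [ 0.4011 -0.0789  0.024 ] [-189.2366  -98.876 ]
```

View pics/scene_bed.png

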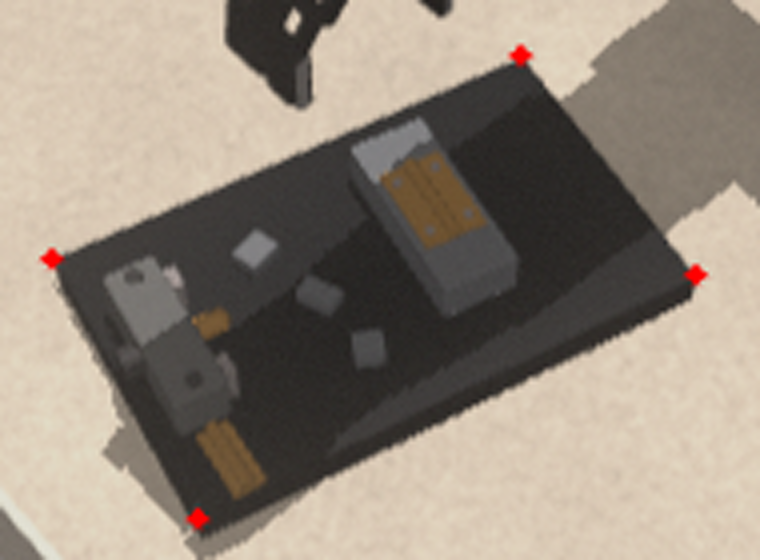

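View pics/side_bed.png

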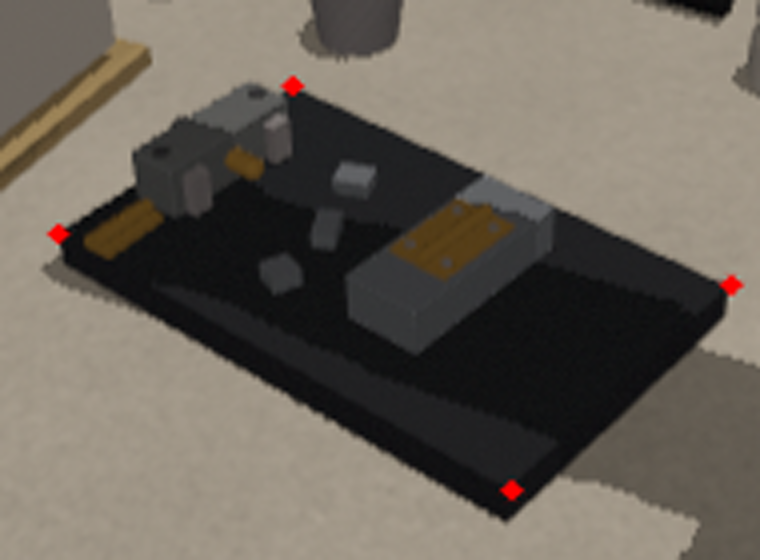

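```bash
python3 - <<'E'
from h import *
cs,cd=cam('scene'),cam('side')
for n,u,v in [('jar cap',(225,112),(377,142)),('cup',(152,181),(268,132)),('bottle cap',(313,319),(124,223)),('red top',(400.5,226),(301.5,294))]:
    p,e=tri(cs,u,cd,v);print(n,p,e,tojig(p)*1000)
# scraper relative to tool now: target TCP
st=state();R=st['ee_rot'];print(R.T@(np.array([.4897,.3065,.09])-st['tcp_pos'])*1000)
E
```

```text
jar cap [ 0.4496 -0.3259  0.0586] 0.005162918220033419 [ -90.4392 -330.4749]
cup [ 0.7325 -0.2531  0.0569] 0.0058731510651840275 [ 171.1181 -200.3927]
bottle cap [0.718  0.28   0.1454] 0.0005012185618043487 [ 46.0489 318.0304]
red top [0.397  0.2368 0.0825] 0.0013362010674755798 [-258.8966  209.0481]
[ 154.7779  306.5063 -109.6885]
```

>>> {"op": "servo_tool", "data": {"plan": [[[0, 0, 0, 10, 43.8, -15.7, 0], [0, 0, 0, 10, 43.8, -15.7, 0], [0, 0, 0, 10, 43.8, -15.7, 0], [0, 0, 0, 10, 43.8, -15.7, 0], [0, 0, 0, 10, 43.8, -15.7, 0], [0, 0, 0, 10, 43.8, -15.7, 0], [0, 0, 0, 10, 43.8, -15.7, 0], [8.1, 0, 0, 0, 0, 0, 0], [8.1, 0, 0, 0, 0, 0, 0], [8.0, 0, 0, 0, 0, 0, 0], [0, 0, 0, 0, 0, 0, 0], [0, 0, 0, 0, 0, 0, 0]]], "force": 60}}

```text
clock: 1.35
tcp_pos: [0.49, 0.3065, 0.1751]
ee_rot: [[-0.0, 0.407, 0.913], [-0.0, 0.913, -0.407], [-1.0, -0.0, -0.0]]
force: [-0.2, 0.5, 0.4]
gripper_width: 0.0855
```

```bash
python3 - <<'E'
from h import *
st=state();p,d=get_image('wrist');cv2.imwrite('pics/w1.png',p)
print(st['tcp_pos'],st['ee_rot'],st['qpos'],st['clock'])
c=cam('wrist',st)
print(proj(c,[.4897,.3065,.082]),[np.degrees(np.arctan2(st['ee_rot'][1,2],st['ee_rot'][0,2]))])
print(st['ee_rot'].T@(np.array([.4897,.3065,.082])-st['tcp_pos'])*1000)
E
```

```text
[0.49   0.3065 0.1751] [[-0.0004  0.4069  0.9135]
 [-0.0002  0.9135 -0.4069]
 [-1.     -0.0003 -0.0002]] [ 0.559   0.3093 -0.216   1.0459  0.      2.5489] 1.35
[282.1061 217.1702] [np.float64(-24.012386120574014)]
[93.1123 -0.0818 -0.2257]
```

View pics/w1.png

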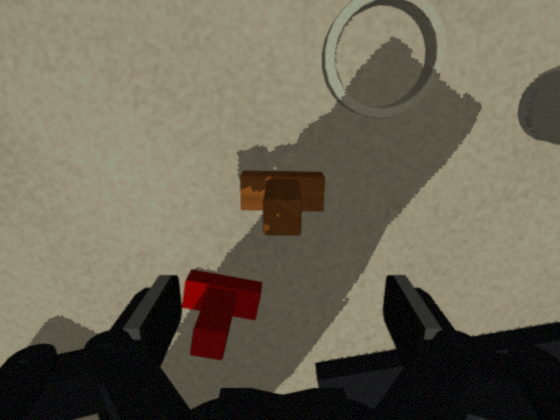

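>>> {"op": "servo_tool", "data": {"plan": [[[0, 0, 0, 28, 0, 0, 0], [0, 0, 0, 28, 0, 0, 0], [0, 0, 0, 28, 0, 0, 0], [0, 0, 0, 27, 0, 0, 0], [0, 0, 0, 20, 0, 0, 0], [0, 0, 0, 0, 0, 0, 0], [0, 0, 0, 0, 0, 0, 255], [0, 0, 0, 0, 0, 0, 255], [0, 0, 0, 0, 0, 0, 255], [0, 0, 0, 0, 0, 0, 255], [0, 0, 0, 0, 0, 0, 255], [0, 0, 0, 0, 0, 0, 255]]], "force": 80}}

```text
clock: 2.6
tcp_pos: [0.491, 0.3072, 0.0455]
ee_rot: [[0.002, 0.41, 0.912], [0.001, 0.912, -0.41], [-1.0, 0.002, 0.001]]
force: [-0.9, -1.0, 6.1]
gripper_width: 0.0252
```

>>> {"op": "servo_tool", "data": {"plan": [[[0, 0, 0, -5, 0, 0, 255], [0, 0, 0, -15, 0, 0, 255], [0, 0, 0, -30, 0, 0, 255], [0, 0, 0, -30, 0, 0, 255], [0, 0, 0, -30, 0, 0, 255], [-6, 0, 0, 0, 0, 0, 255], [-6.2, 0, 0, 0, 0, 0, 255], [0, 0, 0, 0, 0, 0, 255]]]}}

```text
clock: 3.4
tcp_pos: [0.4898, 0.3065, 0.1545]
ee_rot: [[-0.0, 0.208, 0.978], [-0.0, 0.978, -0.208], [-1.0, -0.0, -0.0]]
force: [-0.2, -0.6, -0.6]
gripper_width: 0.0251
```

```bash
python3 - <<'E'
from h import *
st=state()
for n in('wrist','side','scene'):
    p,d=get_image(n);cv2.imwrite(f'pics/{n}2.png',p)
R=st['ee_rot'];print(st['tcp_pos'],R,st['force'],st['gripper_width'])
w=tow([.021,.083]);print(w, R.T@(np.array([*w,0.18])-st['tcp_pos'])*1000)
for n in('side','scene'):
    print(n,proj(cam(n),st['tcp_pos']))
E
```

```text
[0.4898 0.3065 0.1545] [[-0.0002  0.2075  0.9782]
 [-0.0001  0.9782 -0.2075]
 [-1.     -0.0002 -0.0002]] [-0.239  -0.5614 -0.648 ] 0.025137641439672204
[0.6446 0.0553] [ -25.4782 -213.5717  203.5221]
side [224.6131 273.516 ]
scene [405.9616 253.3912]
```

View pics/side2.png

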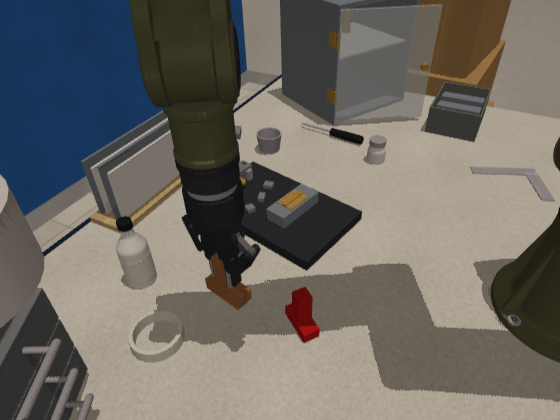

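View pics/wrist2.png

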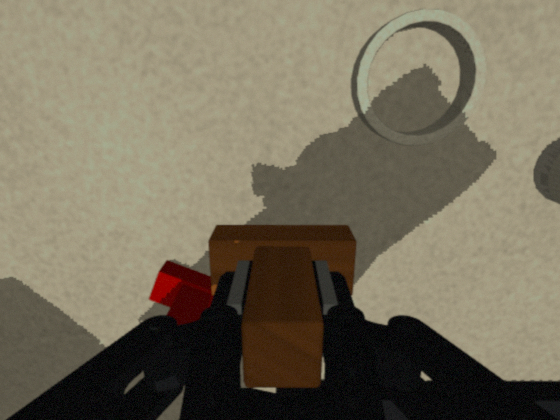

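>>> {"op": "servo_tool", "data": {"plan": [[[0, 0, 0, -3.6, -30.5, 29.1, 255], [0, 0, 0, -3.6, -30.5, 29.1, 255], [0, 0, 0, -3.6, -30.5, 29.1, 255], [0, 0, 0, -3.6, -30.5, 29.1, 255], [0, 0, 0, -3.6, -30.5, 29.1, 255], [0, 0, 0, -3.6, -30.5, 29.1, 255], [0, 0, 0, -3.6, -30.6, 28.9, 255], [0, 0, 0, 30, 0, 0, 255], [0, 0, 0, 30, 0, 0, 255], [0, 0, 0, 20, 0, 0, 255], [0, 0, 0, 10, 0, 0, 255], [0, 0, 0, 0, 0, 0, 255]]]}}

```text
clock: 4.75
tcp_pos: [0.6433, 0.0553, 0.0877]
ee_rot: [[-0.003, 0.209, 0.978], [-0.0, 0.978, -0.209], [-1.0, -0.001, -0.003]]
force: [-0.4, -1.9, -1.6]
gripper_width: 0.0252
```

```bash
python3 - <<'E'
from h import *
st=state()
for n in('wrist','side','scene'):
    p,d=get_image(n);cv2.imwrite(f'pics/{n}3.png',p)
a=cv2.imread('pics/scene3.png');b=cv2.imread('pics/side3.png')
cv2.imwrite('pics/ss3.png',np.hstack([cv2.resize(a[140:300,160:360],None,fx=2,fy=2.,interpolation=cv2.INTER_CUBIC),cv2.resize(b[130:290,180:380],None,fx=2,fy=2,interpolation=cv2.INTER_CUBIC)]))
R=st['ee_rot'];print(st['tcp_pos'],R,st['force'],tojig(st['tcp_pos'])*1000)
w=tow([.021,.083]);print(R.T@(np.array([*w,0.0715])-st['tcp_pos'])*1000)
E
```

```text
[0.6433 0.0553 0.0877] [[-0.0035  0.2087  0.978 ]
 [-0.0003  0.978  -0.2087]
 [-1.     -0.001  -0.0033]] [-0.39   -1.9146 -1.5939] [19.7926 82.6785]
[16.1493  0.339   1.2609]
```

View pics/ss3.png

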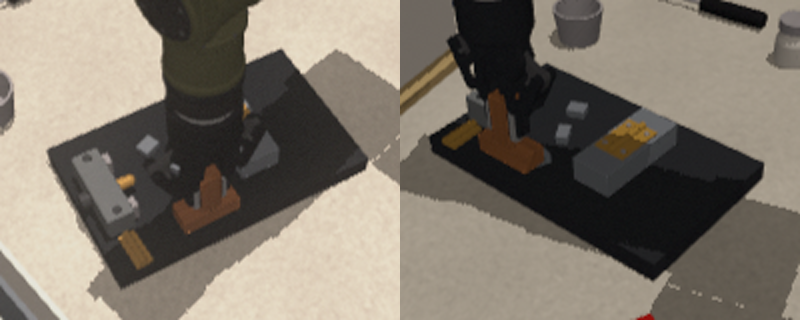

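View pics/wrist3.png

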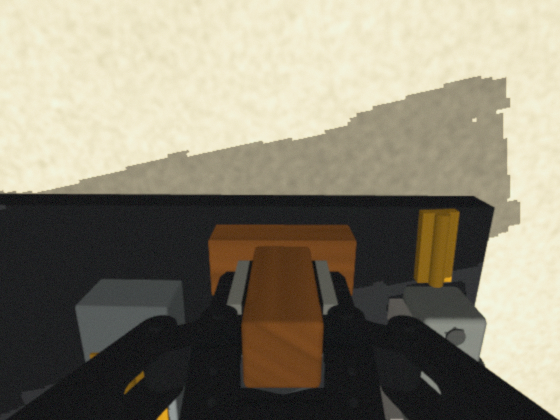

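>>> {"op": "servo_tool", "data": {"plan": [[[0, 0, 0, 10, 0, 0, 255], [0, 0, 0, 4, 0, 0, 255], [0, 0, 0, 2, 0, 0, 255], [0, 0, 0, 0, 0, 0, 255], [0, 0, 0, 0, 0, 0, 255]]]}}

```text
clock: 5.4
tcp_pos: [0.6448, 0.0554, 0.0735]
ee_rot: [[-0.0, 0.208, 0.978], [0.0, 0.978, -0.208], [-1.0, 0.0, -0.0]]
force: [-0.8, -0.4, -1.2]
gripper_width: 0.0253
```

>>> {"op": "servo_tool", "data": {"plan": [[[0, 0, 0, 2.3, 0, 0, 255], [0, 0, 0, 0, -5, 0, 255], [0, 0, 0, 0, -8, 0, 255], [0, 0, 0, 0, -8, 0, 255], [0, 0, 0, 0, -8, 0, 255], [0, 0, 0, 0, -8, 0, 255], [0, 0, 0, 0, -8, 0, 255], [0, 0, 0, 0, -8, 0, 255], [0, 0, 0, 0, -8, 0, 255], [0, 0, 0, 0, -8, 0, 255], [0, 0, 0, 0, -8, 0, 255], [0, 0, 0, 0, -8, 0, 255]]]}}

```text
clock: 6.6
tcp_pos: [0.6269, -0.0284, 0.0712]
ee_rot: [[0.0, 0.208, 0.978], [-0.0, 0.978, -0.208], [-1.0, -0.0, 0.0]]
force: [0.7, 1.0, 0.3]
gripper_width: 0.0248
```

```bash
python3 - <<'E'
from h import *
st=state()
for n in('side','scene'):
    p,d=get_image(n);cv2.imwrite(f'pics/{n}4.png',p)
a=cv2.imread('pics/scene4.png');b=cv2.imread('pics/side4.png')
cv2.imwrite('pics/ss4.png',np.hstack([cv2.resize(a[140:300,160:360],None,fx=2,fy=2.,interpolation=cv2.INTER_CUBIC),cv2.resize(b[130:290,180:380],None,fx=2,fy=2,interpolation=cv2.INTER_CUBIC)]))
print(st['tcp_pos'],tojig(st['tcp_pos'])*1000,st['force'])
E
```

```text
[ 0.6269 -0.0284  0.0712] [21.1414 -2.579 ] [0.7126 0.9993 0.3451]
```

View pics/ss4.png

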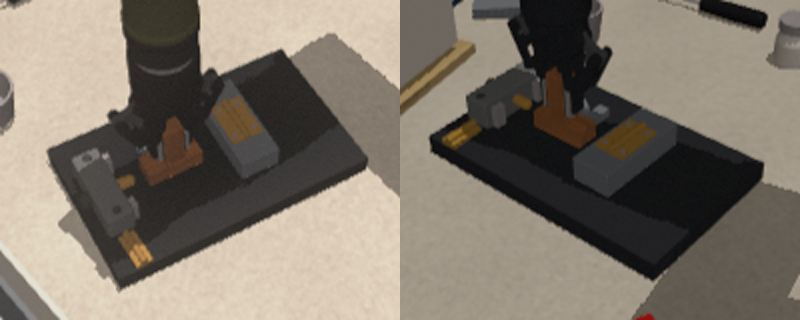

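```bash
python3 - <<'E'
from h import *
c=cam('side');
for u in [(279,185),(269,184)]: print(tojig(onplane(c,u,.034))*1000)
b=cv2.imread('pics/side4.png')
cv2.imwrite('pics/side4z.png',cv2.resize(b[150:220,230:330],None,fx=7,fy=7,interpolation=cv2.INTER_CUBIC))
E
```

```text
[  8.6692 -50.3593]
[ 29.9449 -38.8479]
```

View pics/side4z.png

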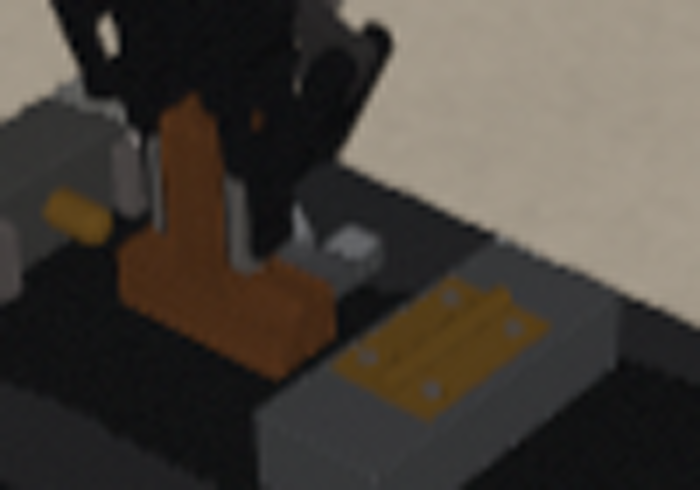

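>>> {"op": "servo_tool", "data": {"plan": [[[0, 0, 0, 0, -8, 0, 255], [0, 0, 0, 0, -8, 0, 255], [0, 0, 0, 0, -8, 0, 255], [0, 0, 0, 0, -8, 0, 255], [0, 0, 0, 0, -8, 0, 255], [0, 0, 0, 0, -8, 0, 255], [0, 0, 0, 0, -8, 0, 255], [0, 0, 0, 0, -8, 0, 255], [0, 0, 0, 0, -8, 0, 255], [0, 0, 0, 0, -8, 0, 255], [0, 0, 0, 0, -8, 0, 255], [0, 0, 0, 0, -8, 0, 255]]]}}

```text
clock: 7.9
tcp_pos: [0.607, -0.1224, 0.0712]
ee_rot: [[0.0, 0.208, 0.978], [-0.0, 0.978, -0.208], [-1.0, -0.0, 0.0]]
force: [-0.6, -0.7, -2.0]
gripper_width: 0.0253
```

>>> {"op": "servo_tool", "data": {"plan": [[[0, 0, 0, 0, -8, 0, 255], [0, 0, 0, 0, -6, 0, 255], [0, 0, 0, 0, 0, 0, 255], [0, 0, 0, 0, 0, 0, 255]]]}}

```text
clock: 8.3
tcp_pos: [0.6042, -0.1354, 0.0712]
ee_rot: [[0.0, 0.208, 0.978], [0.0, 0.978, -0.208], [-1.0, 0.0, 0.0]]
force: [1.1, -0.5, -1.0]
gripper_width: 0.0252
```

```bash
python3 - <<'E'
from h import *
st=state()
for n in('side','scene'):
    p,d=get_image(n);cv2.imwrite(f'pics/{n}5.png',p)
a=cv2.imread('pics/scene5.png');b=cv2.imread('pics/side5.png')
cv2.imwrite('pics/ss5.png',np.hstack([cv2.resize(a[100:300,130:330],None,fx=2,fy=2.,interpolation=cv2.INTER_CUBIC),cv2.resize(b[110:310,180:380],None,fx=2,fy=2,interpolation=cv2.INTER_CUBIC)]))
print(st['tcp_pos'],tojig(st['tcp_pos'])*1000,st['force'])
E
```

```text
[ 0.6042 -0.1354  0.0712] [  21.1453 -111.9732] [ 1.092  -0.4704 -0.9531]
```

View pics/ss5.png

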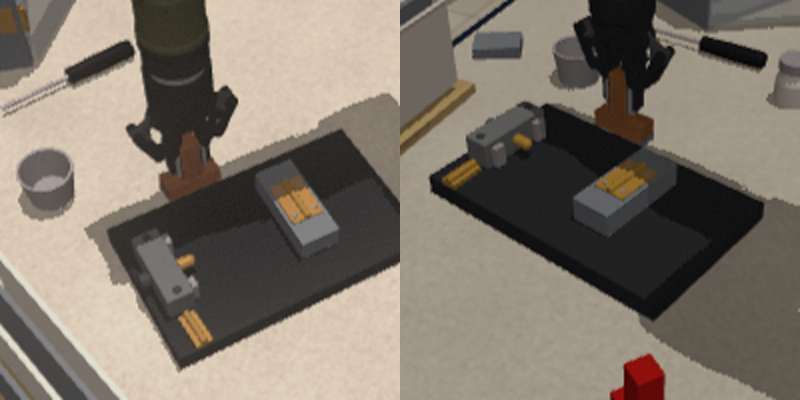

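>>> {"op": "servo_tool", "data": {"plan": [[[0, 0, 0, -25, 0, 0, 255], [0, 0, 0, -25, 0, 0, 255], [0, 0, 0, -20, 0, 0, 255], [0, 0, 0, 0, 18, -27, 255], [0, 0, 0, 0, 18, -27, 255], [0, 0, 0, 0, 18, -28, 255], [0, 0, 0, 0, 18, -28, 255], [0, 0, 0, 0, 18, -27, 255], [0, 0, 0, 0, 18, -27, 255], [0, 0, 0, 0, 0, 0, 255], [0, 0, 0, 0, 0, 0, 255]]]}}

```text
clock: 9.5
tcp_pos: [0.4664, 0.0049, 0.1416]
ee_rot: [[0.001, 0.206, 0.979], [-0.0, 0.979, -0.206], [-1.0, -0.0, 0.001]]
force: [0.6, -0.3, -1.3]
gripper_width: 0.0251
```

```bash
python3 - <<'E'
from h import *
st=state()
for n in('side','scene','wrist'):
    p,d=get_image(n);cv2.imwrite(f'pics/{n}6.png',p)
a=cv2.imread('pics/scene6.png');b=cv2.imread('pics/side6.png')
cv2.imwrite('pics/ss6.png',np.hstack([cv2.resize(a[100:300,130:330],None,fx=2,fy=2.,interpolation=cv2.INTER_CUBIC),cv2.resize(b[110:310,180:380],None,fx=2,fy=2,interpolation=cv2.INTER_CUBIC)]))
print(st['tcp_pos'],tojig(st['tcp_pos'])*1000,st['force'])
E
```

```text
[0.4664 0.0049 0.1416] [-142.8231   -3.3749] [ 0.5829 -0.2755 -1.3392]
```

View pics/ss6.png

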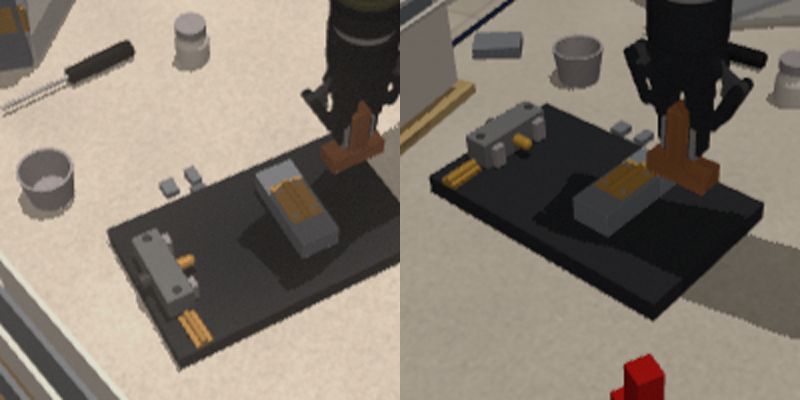

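View pics/wrist6.png

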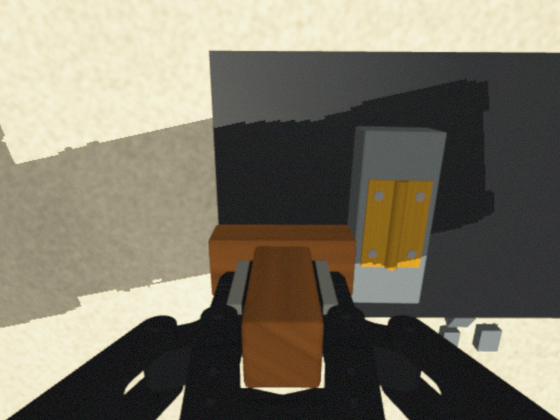

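```bash
python3 - <<'E'
from h import *
a=cv2.imread('pics/scene6.png');b=cv2.imread('pics/side6.png');c=cv2.imread('pics/wrist6.png')
r=lambda x:cv2.resize(x,(400,300),interpolation=cv2.INTER_CUBIC)
cv2.imwrite('pics/z6.png',np.vstack([np.hstack([r(a[175:205,205:245]),r(b[162:192,275:315])]),np.hstack([r(c[300:360,420:500])]*2)]))
E
```

```text
(no output)
```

View pics/z6.png

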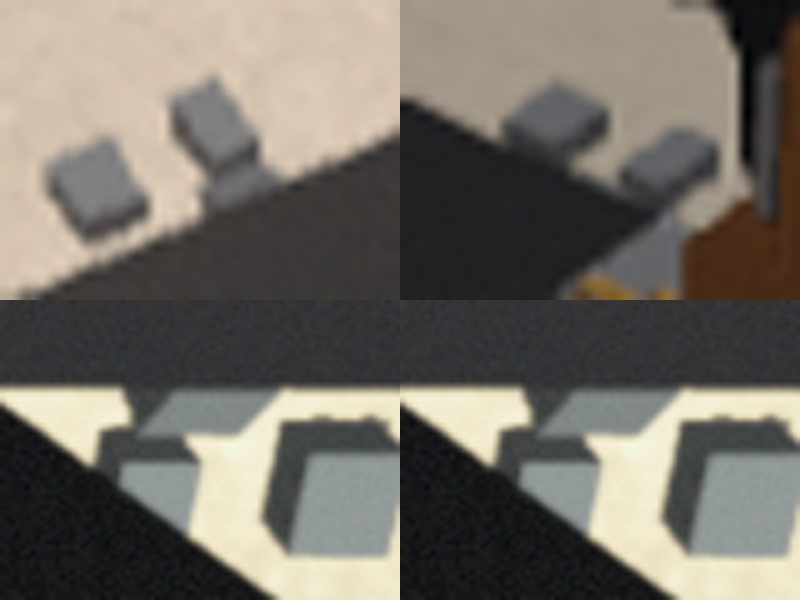

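```bash
python3 - <<'E'
from h import *
st=state();p0,d=get_image('wrist');ps,ds=get_image('scene')
c=cam('wrist',st)
def pt(c,d,u,v):
    K,R,o=c;z=d[v,u];q=o+R@np.linalg.inv(K)@np.array([u,v,1.])*z;return np.r_[tojig(q)*1000,q[2]*1000]
for u in range(448,480,4):
    print(u,[pt(c,d,u,v).round(0).tolist() for v in(320,322,325,328,333,338)])
cs=cam('scene')
for v in range(182,198,2):print(v,[pt(cs,ds,u,v).round(0).tolist() for u in(224,227,229,231)])
E
```

```text
448 [[2.0, -113.0, 9.0], [3.0, -115.0, 9.0], [2.0, -117.0, 10.0], [6.0, -125.0, 4.0], [4.0, -126.0, 9.0], [5.0, -131.0, 10.0]]
452 [[2.0, -108.0, 15.0], [3.0, -111.0, 14.0], [6.0, -117.0, 10.0], [10.0, -125.0, 3.0], [7.0, -125.0, 10.0], [9.0, -132.0, 9.0]]
456 [[5.0, -108.0, 15.0], [7.0, -112.0, 13.0], [9.0, -117.0, 10.0], [14.0, -126.0, 3.0], [11.0, -125.0, 10.0], [12.0, -132.0, 9.0]]
460 [[8.0, -107.0, 17.0], [10.0, -111.0, 14.0], [13.0, -118.0, 10.0], [19.0, -128.0, 0.0], [21.0, -134.0, -2.0], [22.0, -140.0, -2.0]]
464 [[12.0, -108.0, 15.0], [14.0, -111.0, 14.0], [16.0, -117.0, 10.0], [23.0, -128.0, -1.0], [24.0, -133.0, -0.0], [26.0, -140.0, -1.0]]
468 [[15.0, -108.0, 16.0], [17.0, -112.0, 14.0], [20.0, -117.0, 10.0], [27.0, -128.0, -1.0], [28.0, -134.0, -1.0], [30.0, -140.0, -2.0]]
472 [[19.0, -108.0, 15.0], [20.0, -111.0, 14.0], [30.0, -125.0, -1.0], [31.0, -129.0, -1.0], [32.0, -134.0, -1.0], [32.0, -139.0, -0.0]]
476 [[33.0, -120.0, -1.0], [33.0, -122.0, -1.0], [34.0, -125.0, -1.0], [33.0, -127.0, 2.0], [33.0, -131.0, 3.0], [33.0, -135.0, 5.0]]
182 [[2.0, -159.0, -0.0], [-4.0, -155.0, 0.0], [-10.0, -156.0, -4.0], [-14.0, -151.0, -1.0]]
184 [[9.0, -144.0, 12.0], [1.0, -143.0, 8.0], [-6.0, -148.0, -2.0], [-10.0, -144.0, -0.0]]
186 [[11.0, -139.0, 11.0], [4.0, -136.0, 10.0], [-3.0, -142.0, -1.0], [-8.0, -139.0, -1.0]]
188 [[13.0, -136.0, 7.0], [6.0, -134.0, 5.0], [3.0, -128.0, 10.0], [-4.0, -131.0, 1.0]]
190 [[16.0, -131.0, 6.0], [10.0, -125.0, 9.0], [5.0, -124.0, 8.0], [-2.0, -128.0, -1.0]]
192 [[17.0, -130.0, -1.0], [10.0, -125.0, 1.0], [9.0, -116.0, 10.0], [5.0, -113.0, 11.0]]
194 [[20.0, -124.0, -1.0], [17.0, -111.0, 12.0], [13.0, -106.0, 16.0], [11.0, -99.0, 23.0]]
196 [[22.0, -119.0, -1.0], [22.0, -99.0, 21.0], [19.0, -94.0, 25.0], [13.0, -94.0, 21.0]]
```

>>> {"op": "servo_tool", "data": {"plan": [[[0, 0, 0, 25, 0, 0, 255], [0, 0, 0, 25, 0, 0, 255], [0, 0, 0, 14, 0, 0, 255], [0, 0, 0, 6.4, 0, 0, 255], [0, 0, 0, 0, 0, 0, 255], [0, 0, 0, 0, 0, 3, 255], [0, 0, 0, 0, 0, 3, 255], [0, 0, 0, 0, 0, 3, 255], [0, 0, 0, 0, 0, 2, 255], [0, 0, 0, 0, 0, 0, 255]]], "force": 100}}

```text
clock: 10.75
tcp_pos: [0.4776, 0.002, 0.071]
ee_rot: [[0.001, 0.208, 0.978], [-0.0, 0.978, -0.208], [-1.0, 0.0, 0.001]]
force: [-0.5, -0.2, -1.1]
gripper_width: 0.0247
```

```bash
python3 - <<'E'
from h import *
st=state()
for n in('wrist','side'):
    p,d=get_image(n);cv2.imwrite(f'pics/{n}7.png',p)
b=cv2.imread('pics/side7.png')
cv2.imwrite('pics/s7.png',cv2.resize(b[140:260,200:360],None,fx=5,fy=5,interpolation=cv2.INTER_CUBIC))
print(st['tcp_pos'],tojig(st['tcp_pos'])*1000,st['force'])
E
```

```text
[0.4776 0.002  0.071 ] [-131.2964   -3.8706] [-0.4515 -0.1939 -1.088 ]
```

View pics/wrist7.png

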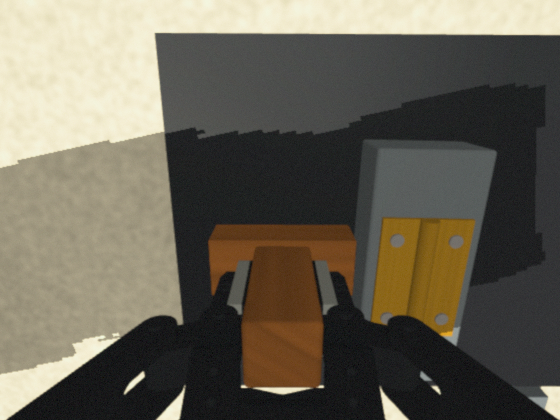

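View pics/s7.png

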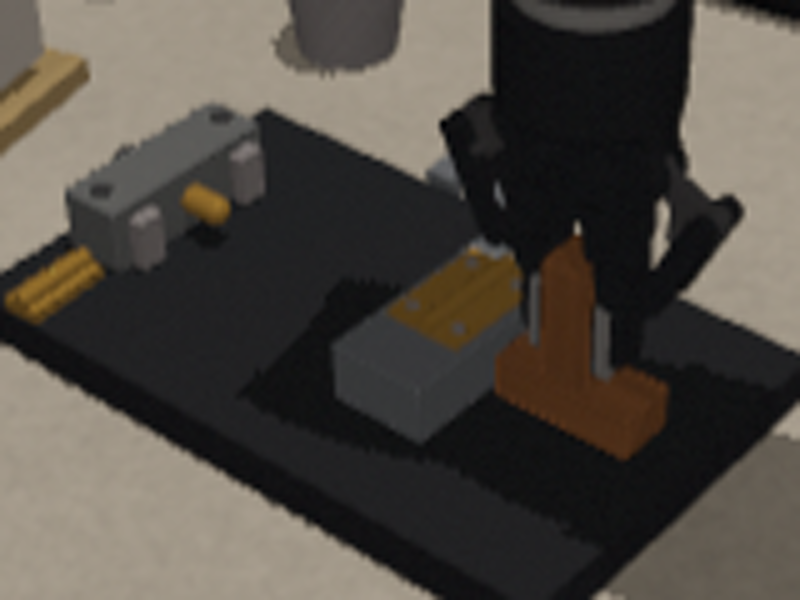

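```bash
python3 - <<'E'
from h import *
im=cv2.imread('pics/wrist7.png');g=cv2.cvtColor(im,cv2.COLOR_BGR2GRAY).astype(float)
g=cv2.GaussianBlur(g,(3,3),0)
us=np.arange(180,555,5);vs=[]
for u in us:
    col=g[20:60,u];k=np.argmin(np.diff(col));
    j=np.arange(max(k-2,0),k+3);w=-np.diff(col)[j];vs.append(20.5+(j*w).sum()/w.sum())
vs=np.array(vs);f=np.polyfit(us,vs,1);print(f,np.abs(vs-np.polyval(f,us)).max())
st=state();c=cam('wrist',st)
a=onplane(c,(180,np.polyval(f,180)),.024);b=onplane(c,(555,np.polyval(f,555)),.024)
print(np.degrees(np.arctan2(*(b-a)[1::-1])),tojig(a),tojig(b),np.degrees(np.arctan2(st['ee_rot'][1,2],st['ee_rot'][0,2])))
for u,z in[((361,143),.054),((496,152),.054)]:print(tojig(onplane(c,u,z))*1000)
E
```

```text
[ 0.0057 31.5669] 0.1965070575933794
-12.19283273805487 [-0.1784  0.1005] [-0.0102  0.1   ] -12.000574583606934
[-100.36     55.6905]
[-44.7082  52.1391]
```

>>> {"op": "servo_tool", "data": {"plan": [[[0.2, 0, 0, 0, 0, 2, 255], [0, 0, 0, 0, 0, 2, 255], [0, 0, 0, 0, 0, 3, 255], [0, 0, 0, 0, 0, 4, 255], [0, 0, 0, 0, 0, 5, 255], [0, 0, 0, 0, 0, 5, 255], [0, 0, 0, 0, 0, 5, 255], [0, 0, 0, 0, 0, 5, 255], [0, 0, 0, 0, 0, 5, 255], [0, 0, 0, 0, 0, 5, 255], [0, 0, 0, 0, 0, 4, 255], [0, 0, 0, 0, 0, 2, 255]]]}}

```text
clock: 12.05
tcp_pos: [0.5234, -0.0079, 0.0708]
ee_rot: [[0.0, 0.211, 0.977], [0.0, 0.977, -0.211], [-1.0, 0.0, 0.0]]
force: [-0.9, 0.9, -0.4]
gripper_width: 0.025
```

```bash
python3 - <<'E'
from h import *
st=state()
for n in('wrist','side'):
    p,d=get_image(n);cv2.imwrite(f'pics/{n}8.png',p)
b=cv2.imread('pics/side8.png')
cv2.imwrite('pics/s8.png',cv2.resize(b[140:260,200:360],None,fx=5,fy=5,interpolation=cv2.INTER_CUBIC))
print(st['tcp_pos'],tojig(st['tcp_pos'])*1000,st['force'])
E
```

```text
[ 0.5234 -0.0079  0.0708] [-84.3722  -4.0717] [-0.9328  0.9099 -0.3955]
```

View pics/wrist8.png

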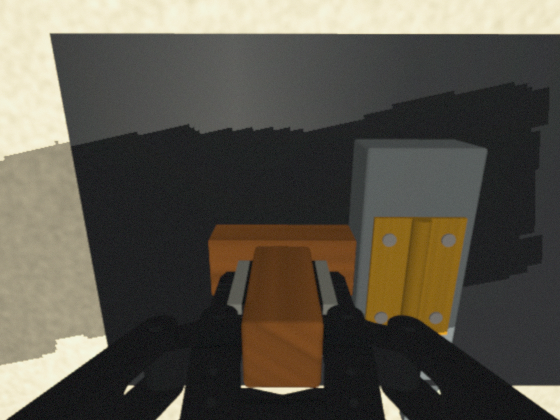

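View pics/s8.png

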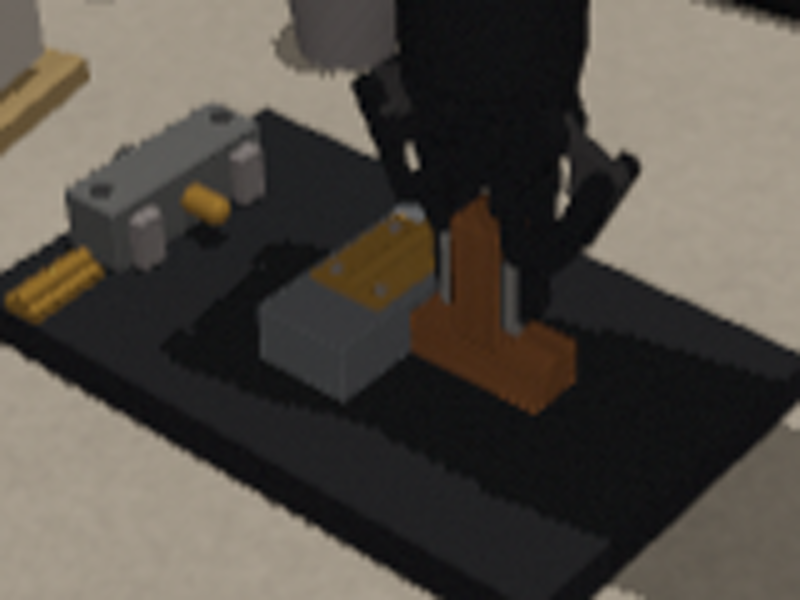

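>>> {"op": "servo_tool", "data": {"plan": [[[0, 0, 0, 0, 0, 3, 255], [0, 0, 0, 0, 0, 5, 255], [0, 0, 0, 0, 0, 6, 255], [0, 0, 0, 0, 0, 6, 255], [0, 0, 0, 0, 0, 6, 255], [0, 0, 0, 0, 0, 6, 255], [0, 0, 0, 0, 0, 6, 255], [0, 0, 0, 0, 0, 6, 255], [0, 0, 0, 0, 0, 6, 255], [0, 0, 0, 0, 0, 5, 255], [0, 0, 0, 0, 0, 3, 255], [0, 0, 0, 0, 0, 2, 255]]]}}

```text
clock: 13.35
tcp_pos: [0.5818, -0.0206, 0.0708]
ee_rot: [[-0.0, 0.211, 0.977], [0.0, 0.977, -0.211], [-1.0, -0.0, -0.0]]
force: [-0.2, -0.1, -0.7]
gripper_width: 0.025
```

>>> {"op": "servo_tool", "data": {"plan": [[[0, 0, 0, 0, 0, 1, 255], [0, 0, 0, 0, 0, 1, 255], [0, 0, 0, 0, 0, 1, 255], [0, 0, 0, 0, 0, 1, 255], [0, 0, 0, 0, 0, 0, 255]]]}}

```text
clock: 13.85
tcp_pos: [0.5857, -0.0214, 0.0708]
ee_rot: [[0.0, 0.211, 0.977], [-0.0, 0.977, -0.211], [-1.0, -0.0, 0.0]]
force: [-1.2, 0.0, -2.5]
gripper_width: 0.0248
```

```bash
python3 - <<'E'
from h import *
st=state()
for n in('wrist','side','scene'):
    p,d=get_image(n);cv2.imwrite(f'pics/{n}9.png',p)
b=cv2.imread('pics/side9.png')
cv2.imwrite('pics/s9.png',cv2.resize(b[140:260,200:360],None,fx=5,fy=5,interpolation=cv2.INTER_CUBIC))
print(st['tcp_pos'],tojig(st['tcp_pos'])*1000,st['force'])
E
```

```text
[ 0.5857 -0.0214  0.0708] [-20.6944  -4.3215] [-1.2448  0.0249 -2.5252]
```

View pics/wrist9.png

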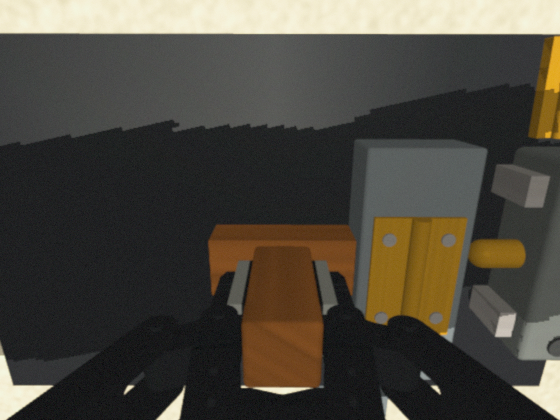

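View pics/s9.png

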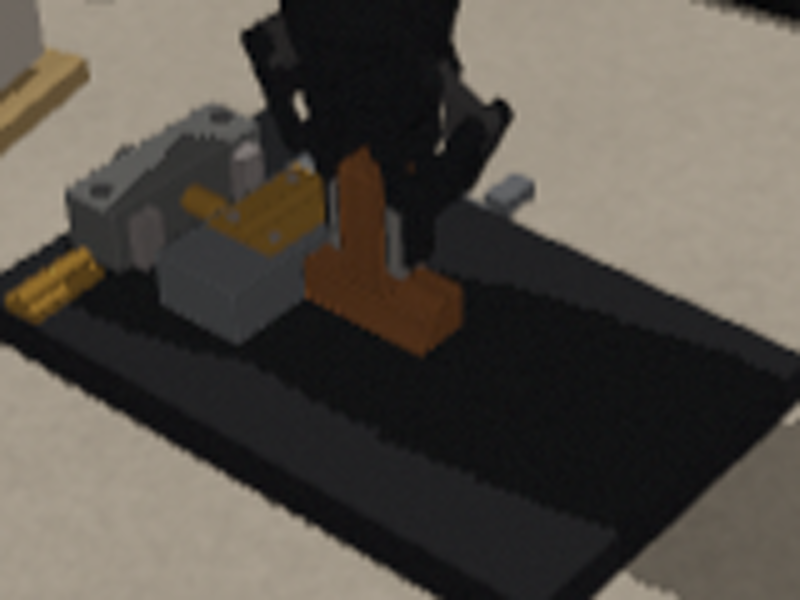

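>>> {"op": "servo_tool", "data": {"plan": [[[0, 0, 0, 0, 0, 1, 255], [0, 0, 0, 0, 0, 1, 255], [0, 0, 0, 0, 0, 1, 255], [0, 0, 0, 0, 0, 1, 255], [0, 0, 0, 0, 0, 1, 255], [0, 0, 0, 0, 0, 1, 255], [0, 0, 0, 0, 0, 1, 255], [0, 0, 0, 0, 0, 1, 255], [0, 0, 0, 0, 0, 1, 255], [0, 0, 0, 0, 0, 0, 255]]], "force": 110}}

```text
clock: 15.0
tcp_pos: [0.5937, -0.0232, 0.0704]
ee_rot: [[-0.001, 0.211, 0.977], [0.0, 0.977, -0.211], [-1.0, -0.0, -0.001]]
force: [-3.9, 1.2, -0.7]
gripper_width: 0.0251
```

>>> {"op": "servo_tool", "data": {"plan": [[[0, 0, 0, 0, 0, 1, 255], [0, 0, 0, 0, 0, 1, 255], [0, 0, 0, 0, 0, 1, 255], [0, 0, 0, 0, 0, 1, 255], [0, 0, 0, 0, 0, 1, 255], [0, 0, 0, 0, 0, 1, 255], [0, 0, 0, 0, 0, 0, 255]]]}}

```text
clock: 15.7
tcp_pos: [0.6002, -0.0246, 0.0706]
ee_rot: [[-0.0, 0.211, 0.977], [-0.0, 0.977, -0.211], [-1.0, -0.0, -0.0]]
force: [-3.5, 0.9, -1.9]
gripper_width: 0.0246
```

>>> {"op": "servo_tool", "data": {"plan": [[[0, 0, 0, 0, 0, 0.6, 255], [0, 0, 0, 0, 0, 0.6, 255], [0, 0, 0, 0, 0, 0.6, 255], [0, 0, 0, 0, 0, 0.6, 255], [0, 0, 0, 0, 0, 0, 255]]]}}

```text
clock: 16.2
tcp_pos: [0.6025, -0.0251, 0.0707]
ee_rot: [[-0.0, 0.211, 0.977], [-0.0, 0.977, -0.211], [-1.0, -0.0, -0.0]]
force: [-3.3, 1.2, -3.2]
gripper_width: 0.025
```

>>> {"op": "servo_tool", "data": {"plan": [[[0, 0, 0, 0, 0, 0.5, 255], [0, 0, 0, 0, 0, 0.5, 255], [0, 0, 0, 0, 0, 0.5, 255], [0, 0, 0, 0, 0, 0, 255]]]}}

```text
clock: 16.6
tcp_pos: [0.6039, -0.0254, 0.0707]
ee_rot: [[-0.0, 0.211, 0.977], [-0.0, 0.977, -0.211], [-1.0, -0.0, -0.0]]
force: [-4.8, -0.3, -3.0]
gripper_width: 0.0248
```

>>> {"op": "servo_tool", "data": {"plan": [[[0, 0, 0, 0, 0, 0.5, 255], [0, 0, 0, 0, 0, 0.5, 255], [0, 0, 0, 0, 0, 0, 255]]]}}

```text
clock: 16.9
tcp_pos: [0.6049, -0.0256, 0.0708]
ee_rot: [[-0.0, 0.211, 0.977], [0.0, 0.977, -0.211], [-1.0, -0.0, -0.0]]
force: [-5.1, 2.3, -3.1]
gripper_width: 0.0249
```

>>> {"op": "servo_tool", "data": {"plan": [[[0, 0, 0, 0, 0, 0.5, 255], [0, 0, 0, 0, 0, 0.5, 255], [0, 0, 0, 0, 0, 0, 255]]]}}

```text
clock: 17.2
tcp_pos: [0.6057, -0.0258, 0.0707]
ee_rot: [[-0.0, 0.211, 0.977], [0.0, 0.977, -0.211], [-1.0, -0.0, -0.0]]
force: [-5.0, 0.7, -3.3]
gripper_width: 0.0248
```

```bash
python3 - <<'E'
from h import *
st=state()
for n in('wrist','side','scene'):
    p,d=get_image(n);cv2.imwrite(f'pics/{n}10.png',p)
b=cv2.imread('pics/side10.png')
cv2.imwrite('pics/s10.png',cv2.resize(b[140:260,200:360],None,fx=5,fy=5,interpolation=cv2.INTER_CUBIC))
print(st['tcp_pos'],tojig(st['tcp_pos'])*1000,st['force'],st['clock'])
E
```

```text
[ 0.6057 -0.0258  0.0707] [-0.1682 -4.4008] [-4.9785  0.7218 -3.2778] 17.2
```

View pics/wrist10.png

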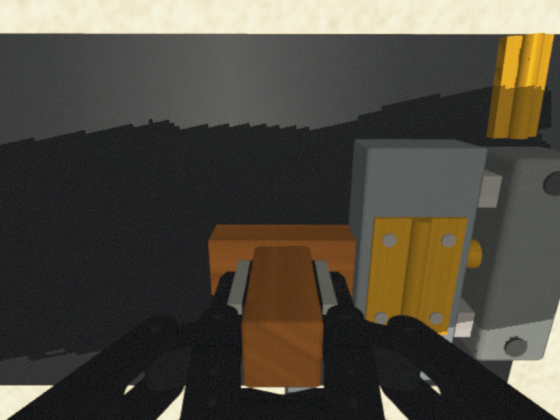

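View pics/s10.png

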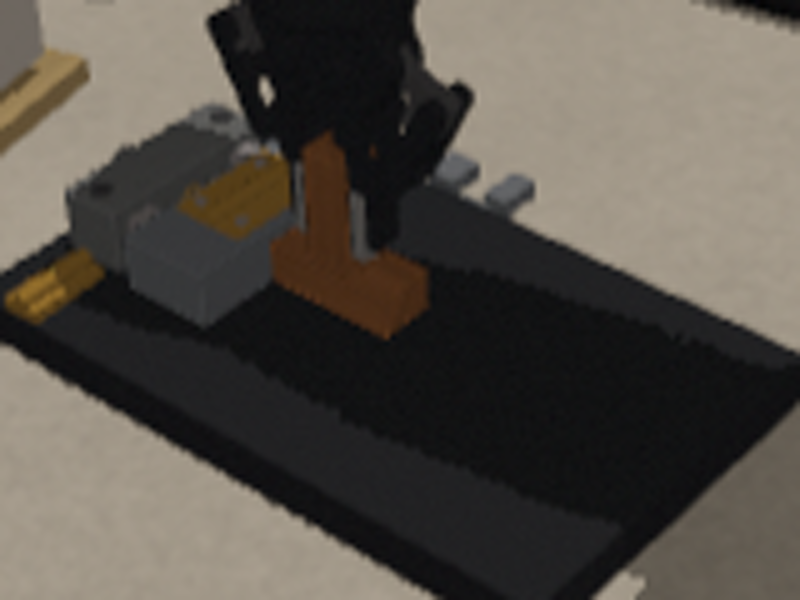

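Nearly on the stops. I'll go in 0.3–0.5 mm steps, watching for the force to rise.

>>> {"op": "servo_tool", "data": {"plan": [[[0, 0, 0, 0, 0, 0.4, 255], [0, 0, 0, 0, 0, 0.4, 255], [0, 0, 0, 0, 0, 0, 255]]]}}

```text
clock: 17.65
tcp_pos: [0.6064, -0.0259, 0.0708]
ee_rot: [[-0.0, 0.211, 0.977], [0.0, 0.977, -0.211], [-1.0, -0.0, -0.0]]
force: [-5.5, 1.0, -3.4]
gripper_width: 0.0248
```

>>> {"op": "servo_tool", "data": {"plan": [[[0, 0, 0, 0, 0, 0.4, 255], [0, 0, 0, 0, 0, 0.4, 255], [0, 0, 0, 0, 0, 0, 255]]]}}

```text
clock: 17.95
tcp_pos: [0.6067, -0.026, 0.0707]
ee_rot: [[-0.001, 0.211, 0.977], [0.0, 0.977, -0.211], [-1.0, -0.0, -0.001]]
force: [-7.7, 1.2, -2.3]
gripper_width: 0.0246
```

>>> {"op": "servo_tool", "data": {"plan": [[[0, 0, 0, 0, 0, 0.4, 255], [0, 0, 0, 0, 0, 0.2, 255], [0, 0, 0, 0, 0, 0, 255]]]}}

```text
clock: 18.25
tcp_pos: [0.6067, -0.0261, 0.0707]
ee_rot: [[-0.002, 0.211, 0.977], [0.0, 0.977, -0.211], [-1.0, -0.0, -0.002]]
force: [-8.5, 1.3, 0.2]
gripper_width: 0.0246
```

>>> {"op": "servo_tool", "data": {"plan": [[[0, 0, 0, 0, 0, 0.4, 255], [0, 0, 0, 0, 0, 0.3, 255], [0, 0, 0, 0, 0, 0, 255], [0, 0, 0, 0, 0, 0, 255]]]}}

```text
clock: 18.65
tcp_pos: [0.6068, -0.0261, 0.0707]
ee_rot: [[-0.003, 0.211, 0.977], [0.001, 0.977, -0.211], [-1.0, -0.0, -0.003]]
force: [-10.8, 1.5, 1.9]
gripper_width: 0.0249
```

>>> {"op": "servo_tool", "data": {"plan": [[[0, 0, 0, 0, 0, 0.4, 255], [0, 0, 0, 0, 0, 0.3, 255], [0, 0, 0, 0, 0, 0, 255], [0, 0, 0, 0, 0, 0, 255]]]}}

```text
clock: 19.05
tcp_pos: [0.6068, -0.0261, 0.0707]
ee_rot: [[-0.004, 0.211, 0.977], [0.001, 0.977, -0.211], [-1.0, -0.0, -0.005]]
force: [-13.8, 1.9, 5.0]
gripper_width: 0.0246
```

```bash
python3 - <<'E'
from h import *
st=state()
for n in('wrist','side','scene'):
    p,d=get_image(n);cv2.imwrite(f'pics/{n}11.png',p)
b=cv2.imread('pics/side11.png');w=cv2.imread('pics/wrist11.png');a=cv2.imread('pics/scene11.png')
cv2.imwrite('pics/s11.png',cv2.resize(b[140:220,200:310],None,fx=7,fy=7,interpolation=cv2.INTER_CUBIC))
cv2.imwrite('pics/wz11.png',cv2.resize(w[120:380,340:560],None,fx=2.3,fy=2.3,interpolation=cv2.INTER_CUBIC))
cv2.imwrite('pics/sc11.png',cv2.resize(a[150:300,170:360],None,fx=4,fy=4,interpolation=cv2.INTER_CUBIC))
print(st['tcp_pos'],tojig(st['tcp_pos'])*1000,st['force'],st['moment'],st['clock'])
E
```

```text
[ 0.6068 -0.0261  0.0707] [ 0.9895 -4.5185] [-13.7995   1.8688   4.9908] [0.5259 2.8255 0.0375] 19.05
```

View pics/wz11.png

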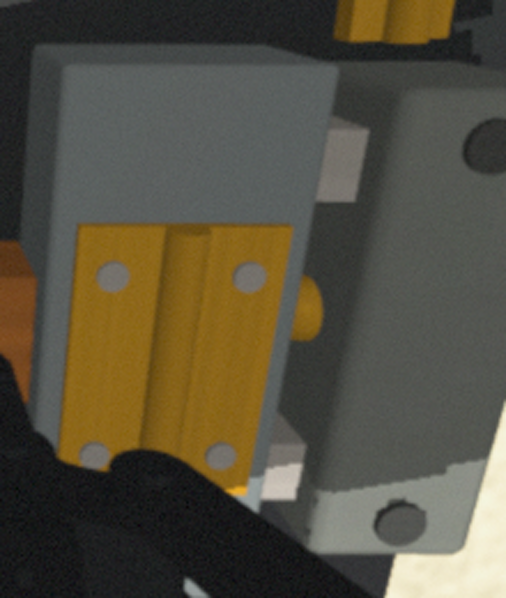

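View pics/s11.png

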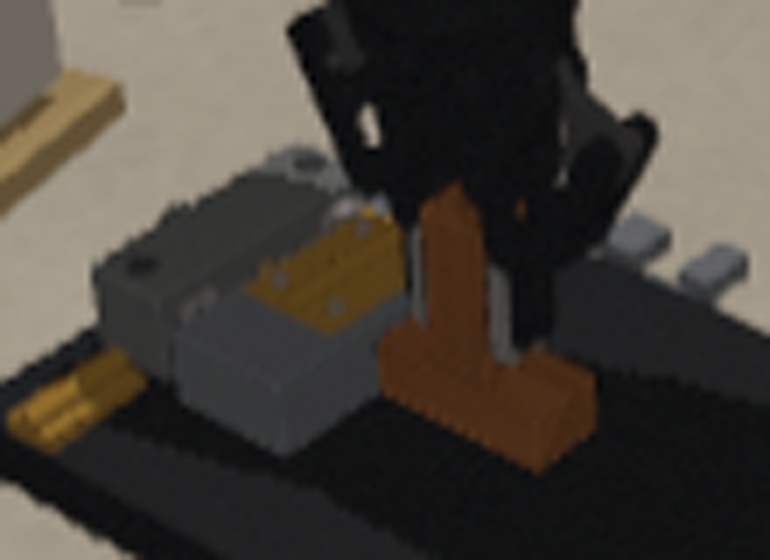

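View pics/sc11.png

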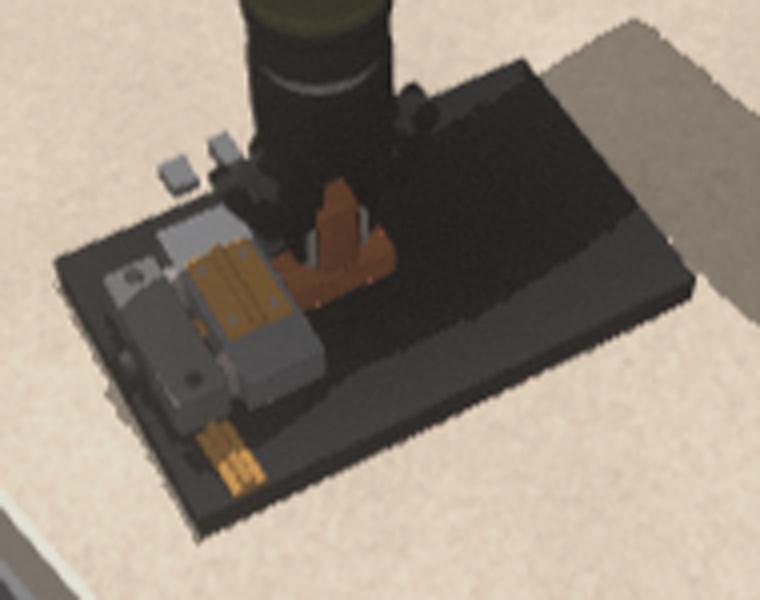

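```bash
python3 - <<'E'
from h import *
st=state();c=cam('wrist',st)
f=lambda u:np.array(u)/2.3+[340,120]-.3
for n,u,v,z in[('block far',(338,68),(262,490),.054),('block near',(66,66),(43,380),.054),('hous near',(405,92),(315,490),.06),('hinge far',(293,226),(243,490),.061),('hinge near',(79,225),(60,455),.061)]:
    a=tojig(onplane(c,f(u),z))*1000;b=tojig(onplane(c,f(v),z))*1000
    print(n,a,b,'yaw',np.degrees(np.arctan2(-(a-b)[0],(a-b)[1])))
w=cv2.imread('pics/wrist11.png')
cv2.imwrite('pics/wy11.png',np.hstack([cv2.resize(w[150:230,455:515],None,fx=6,fy=6,interpolation=cv2.INTER_CUBIC),cv2.resize(w[280:360,435:495],None,fx=6,fy=6,interpolation=cv2.INTER_CUBIC)]))
E
```

```text
block far [84.0537 52.4528] [ 84.0976 -36.8826] yaw 0.028188468473703494
block near [35.8045 52.8312] [ 35.9443 -10.4939] yaw 0.12649130204038644
hous near [92.8299 49.2666] [ 91.4011 -32.2166] yaw -1.0045583416927324
hinge far [77.0959 25.1655] [ 76.2679 -31.4852] yaw -0.8372823219391005
hinge near [38.631  25.3331] [ 38.7738 -23.2878] yaw 0.1682306274632018
```

View pics/wy11.png

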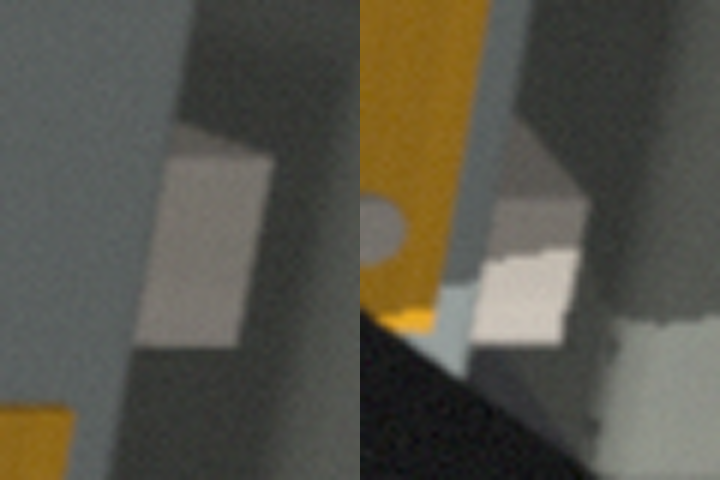

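```bash
python3 - <<'E'
from h import *
st=state();c=cam('wrist',st)
L=lambda x,y:np.array([x/6+455,y/6+150])-.4
Rr=lambda x,y:np.array([(x-360)/6+435,y/6+280])-.4
for n,p in[('L top',(L(164,157),L(272,157))),('L bot',(L(135,347),L(239,347))),('R top',(Rr(496,200),Rr(588,200))),('R bot',(Rr(470,344),Rr(563,344)))]:
    a,b=[tojig(onplane(c,u,.052))*1000 for u in p];print(n,a,b,(b-a)[0])
for y in(.034,-.034):
    a=proj(c,[*tow([.085,y]),.054]);b=proj(c,[*tow([.093,y]),.052]);print(y,a,b,b-a)
E
```

```text
L top [85.2241 40.9288] [92.829  40.9282] 7.604809173207457
L bot [85.6101 26.8   ] [93.1504 26.8033] 7.5402282976337744
R top [ 85.2781 -26.9849] [ 92.6802 -26.967 ] 7.402066737877078
R bot [ 85.2805 -40.9098] [ 92.9545 -40.8873] 7.673934938109127
0.034 [481.0307 192.7946] [497.2267 191.5305] [16.1959 -1.2642]
-0.034 [456.3777 327.7664] [470.8392 325.2113] [14.4615 -2.5551]
```

>>> {"op": "servo_tool", "data": {"plan": [[[0, 0, 0, 0, 0, 0.3, 255], [0, 0, 0, 0, 0, 0, 255], [0, 0, 0, 0, 0, 0, 255], [0, 0, 0, 0, 0, 0, 255], [0, 0, 0, 0, 0, 0, 255], [0, 0, 0, 0, 0, 0, 255]]]}}

```text
clock: 19.8
tcp_pos: [0.6068, -0.0261, 0.0707]
ee_rot: [[-0.005, 0.211, 0.977], [0.001, 0.977, -0.211], [-1.0, -0.0, -0.005]]
force: [-13.9, 2.2, 5.3]
gripper_width: 0.0247
```

```bash
python3 - <<'E'
from h import *
st=state()
a,ds=get_image('scene');b,_=get_image('side');w,dw=get_image('wrist')
cv2.imwrite('pics/f12.png',cv2.resize(np.hstack([a,b]),(800,300),interpolation=cv2.INTER_AREA))
cv2.imwrite('pics/z12.png',np.hstack([cv2.resize(a[175:205,205:245],(400,300),interpolation=cv2.INTER_CUBIC),cv2.resize(w[330:420,250:370],(400,300),interpolation=cv2.INTER_CUBIC)]))
print(st['tcp_pos'],st['force'],st['clock'])
E
```

```text
[ 0.6068 -0.0261  0.0707] [-13.8664   2.1876   5.2677] 19.8
```

View pics/f12.png

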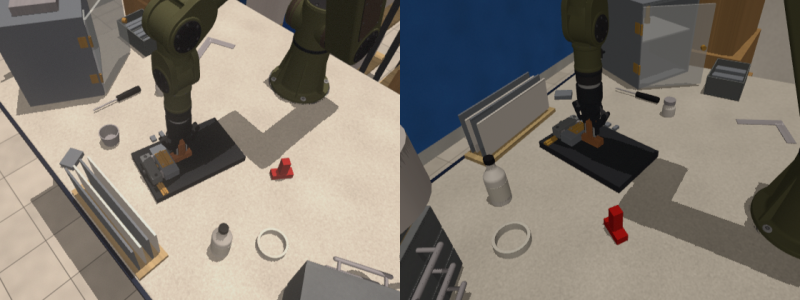

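View pics/z12.png

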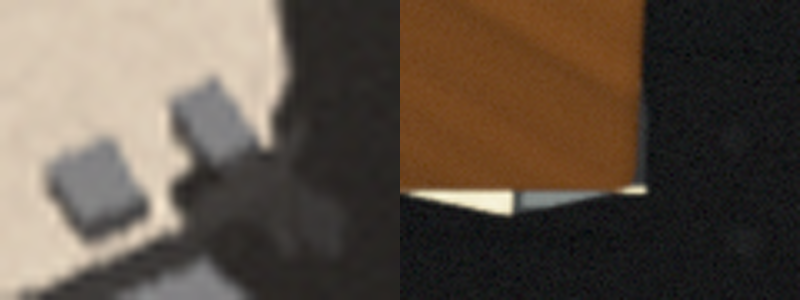

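```bash
python3 -c "
from rig import finish_job;print(finish_job())"
```

```text
the job is handed in; nothing more can be done
None
```

I wiped all three chips off the jig with the wooden scraper. I then pushed the hinge block onto the steel stops with the scraper's end and handed in at about 19.8 s, still pressing.

- **Chips:** I gripped the scraper by its handle and swept the bed in one pass. All three chips went over the right-hand (-y) edge. Two lie flat on the table. Depth readings after the sweep showed the third tilted about 35° against the outside wall of the bed. It was below the bed's top face, with its lower edge on the table. I left it there, and it was hidden behind the arm in the last pictures, so I could not check it again.
- **Seating:** I pressed the block in with steps of 0.4–1 mm. The scraper then stalled against the stops, with force rising from about 5 N (plunger spring alone) to a steady 13.9 N. The wrist picture put the block's front face at jig x of about 84–85 mm. The stop tops stand out equally at both sides (7.57 and 7.54 mm), so the block is square to within a few tenths of a millimetre. The visible stop widths came out about 1 pixel (roughly 0.6 mm) larger than predicted for full seating. I took that as measuring error, because the contact was stiff.
- **Other things:** In the last scene and side pictures the red look-alike and the other bystanders looked unmoved.

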